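# Tip the glove carton into its marked place

## Robot

A 7-joint arm with a two-finger parallel gripper is mounted at the origin on a cart in front of the work surface, level with it; the furniture and walls round the work are solid. World frame = base frame: x ahead of the robot, y to its left, z up, the work surface at z = 0. Lengths are in m, angles in rad, forces in N, time in s.
With the tool pointing down it reaches from about 0.425 to 0.925 m from the base axis. Payload 6.8 kg.
Tool frame: the origin (TCP) lies at the centre of the arm's flange, where the gripper is bolted on; the fingertips stand 173 mm ahead of it and the grasp point (between the pads) lies 155 mm ahead of it (finger_overhang is the distance from the TCP to the fingertips, in m); y points along the fingers, z is the direction in which the jaws open and shut, and the axes are right-handed (so a half turn about y gives the same grasp; the last joint's range is limited). The gripper opens to 85 mm and grips with 20 to 120 N. Pads are 22 mm wide; open, the fingers measure 114 mm over their backs; the gripper's body (76 mm by 85 mm) begins 54 mm behind the grasp point. The pads swing forward as they close: fully open they stand 13 mm farther back than shut.
Start: joints at [-1.433, 0.477, 0.022, 1.555, -0.011, 1.109, -0.083], TCP at [0.164, 0.655, 0.405] pointing down, gripper open.
Joint ranges: [-2.96, 2.96], [-0.34, 2.1], [-1.41, 1.46], [0.24, 2.44], [-1.37, 4.51], [0.17, 1.92], [-2.96, 2.96]. Speed limits (rad/s): [2.39, 2.39, 3.14, 3.14, 3.14, 3.14, 3.14].

## Interface

Orientations are given as a rotation vector (axis times angle).
In Python, from bench import get_obs, grab_frame, hand_in, finger_overhang gives the robot as it stands. The module is installed in compiled form; this text tells all that it offers.
- The arm moves only by the shell command python3 -m jog 'ROWS' [FORCE]. ROWS is JSON, a list of rows, each a list of 3 entries, a list of its own where there are three numbers: the shift along the tool's x, y, z in cm, then the turn about the tool's y in rad, then the gripper command: -1 is fully open, 1 is shut, values between are in proportion. In form: [[[x, y, z], twist, gripper], ...]. A call has 1 to 10 rows; each row is the pose to reach, as a shift and turn from the pose commanded when the call began, along the tool's axes at that moment; what a row does not reach only later rows make up. A row lasts 1/8 s, in which the tool goes at most 62.5 mm and 10.7 degrees, less where a joint would pass 70% of its speed; a pose out of reach is approached as far as the arm can. A call with a gripper value outside its range is refused whole. The fingers move at their own pace and stop on an object; FORCE is the grip in N (left out, the last holds). Time passes only in rows, so rows that repeat a pose let the fingers close. It gives the time, the measured TCP pose, the force and the opening at its end, in the units of the state.
- get_obs(): the state, without advancing time (a new reading comes with each control period).
- grab_frame(name): name is "side" or "top"; returns a dict with "image" (420x560x3 uint8, blue, green, red), "fx", "fy", "cx", "cy" (pixels), "distortion" ([k1, k2, p1, p2, k3] as OpenCV has them; the pictures are not rectified), "origin" and "rotation" of the camera in the world. Camera axes: x right, y up, looking along -z (the intrinsics and any distortion apply to the point x, -y, -z); pixel columns grow to the right and rows downward; lengths in m; the calibration is good to about 2 mm. A picture is of the moment at which its call begins. There is no depth.
- hand_in(): hands the job in, once; it reports no verdict.
The state is a dict: "clock": time; "joints": joint angles; "qvel": joint speeds; "tau": joint torques, N m; "tcp_pos": TCP position; "orientation": TCP orientation; "contact_force": force on the tool from outside, world axes, zero at the start; "moment": the same for the moment, N m; "grip_width": finger opening in m.
Only numpy, scipy, OpenCV 4.12 (cv2) and the standard library are available. Lean on these libraries where they do the work, as an engineer would, in place of code of your own. Each camera call takes 0.05 s, during which the arm holds its last target.

## Task

A carton of gloves stands on end on the grey mat, and a small dish of fish eggs is lying in the yellow rectangle where the carton belongs. First slide the dish flat along the mat until it is wholly outside the rectangle (to any side), leaving the carton standing; then push the carton over from its slotted side (high up, so that it tips and does not slide) so that it falls flat, slot upward, and ends wholly within the outer edges of the yellow rectangle. Push with the fingertips only: lift nothing, do not let the carton strike the dish, keep the dish level, and leave the ruler, the beaker and the tally counter where they are.

Things in the scene. Friction and masses are not known exactly. Their poses are not given: they have to be found in the camera images.
- mat: Flat grey mat fixed to the table, 380 x 300 mm, 3 mm thick. Origin at the centre of its underside (on the table top); x along its long side, from the carton towards the rectangle's far end, y along its short side, z up.
- zone (a point): Centre of the yellow rectangle painted on the mat's top face, at the height of that face (3 mm above the table); axes as the mat's. The rectangle measures 220 mm (x) by 160 mm (y) over the outer edges of its 10 mm wide flat lines.
- carton: White rigid closed carton with blue ends, about 0.2 kg, 60 (x) by 100 (y) by 160 mm (z, its height at first). Origin: centre of the end it stands on. Dark oval slot (a flat marking) on its -x face, green panel on +x. At first its lower +x edge is about 30 mm inside the rectangle's near end and its x within 0.08 rad of the mat's x: tipped forward over that edge it lies in the rectangle.
- carton_middle (a point): Centre of the carton's volume, 80 mm along the carton's z from its origin.
- carton_corner0 (a point): Corner of the carton's green (+x) face, at x = 30, y = 50, z = 0 mm in the carton's frame.
- carton_corner1 (a point): Corner of the carton's green (+x) face, at x = 30, y = -50, z = 0 mm in the carton's frame.
- carton_corner2 (a point): Corner of the carton's green (+x) face, at x = 30, y = 50, z = 160 mm in the carton's frame.
- carton_corner3 (a point): Corner of the carton's green (+x) face, at x = 30, y = -50, z = 160 mm in the carton's frame.
- dish: Open round clear dish with fish eggs, 58 mm across, 12 mm high, light (about 20 g); origin at the centre of its underside, z up. At first it lies on the mat inside the rectangle, 110 to 140 mm ahead (+x of the mat) of the carton's green face.
- ruler: Wooden ruler, 164 mm (y) by 22 mm (x) by 9 mm high, lying loose across the far end of the mat, outside the rectangle; origin at the centre of its underside. Leave alone.
- beaker: Clear plastic beaker, 75 mm across, 83 mm high, standing loose to the right of the mat; origin at the centre of its underside. Leave alone.
- counter: Grey hand tally counter, 43 x 64 x 22 mm, lying loose to the left of the mat; origin at the centre of its underside. Leave alone.
Not all that is in view belongs to the job. Leave any blue or turquoise look-alike of the dish alone.

How it is judged:
On the way, in this order (a step that is already met when the one before it is completed fails the run):
1. the dish is wholly outside the yellow rectangle while the carton still stands ((y of dish in the frame of zone above 0.107 m or y of dish in the frame of zone below -0.107 m or x of dish in the frame of zone above 0.137 m or x of dish in the frame of zone below -0.137 m) and angle between carton's own z axis and vertical below 0.1 rad), for 0.2 s.
2. the carton has been tipped over and lies slot upward (angle between carton's own x axis and vertical above 3.05 rad and angle between carton's own z axis and vertical above 1.5 rad), for 0.2 s.
At the end, for the whole second after the job is handed in: The carton lies flat and at rest, slot upward (within about 0.07 rad), the corners of its lower face within the outer edges of the yellow rectangle (1 mm over allowed); the dish lies level and at rest, its centre more than 27 mm outside the rectangle (all of step 2 and x of carton_corner0 in the frame of zone between -0.111 and 0.111 m and y of carton_corner0 in the frame of zone between -0.081 and 0.081 m and x of carton_corner1 in the frame of zone between -0.111 and 0.111 m and y of carton_corner1 in the frame of zone between -0.081 and 0.081 m and x of carton_corner2 in the frame of zone between -0.111 and 0.111 m and y of carton_corner2 in the frame of zone between -0.081 and 0.081 m and x of carton_corner3 in the frame of zone between -0.111 and 0.111 m and y of carton_corner3 in the frame of zone between -0.081 and 0.081 m and (y of dish in the frame of zone above 0.107 m or y of dish in the frame of zone below -0.107 m or x of dish in the frame of zone above 0.137 m or x of dish in the frame of zone below -0.137 m) and linear speed of each of carton, dish below 0.02 m/s and angle between dish's own z axis and vertical below 0.1 rad and height (world z) of dish below 0.01 m); the robot touches nothing.
It fails at once if the dish is lifted (height (world z) of dish above 0.018 m).
It fails at once if the dish is tipped (angle between dish's own z axis and vertical above 0.35 rad).
It fails at once if the carton is lifted (its middle rises higher than tipping over an edge takes it) (height (world z) of carton_middle above 0.1 m).
It fails at once if the carton strikes the dish (contact force between carton and dish above 0.3 N).
It fails at once if the ruler, beaker or counter is moved by more than 15 mm (distance of any of ruler, beaker, counter from where it was at the start of the episode above 0.015 m).
It also fails if it takes over 48 s, if anything falls off the work surface, if the arm or the gripper's body presses on something with over 40 N, if the wrist force passes 120 N, or if a joint passes its speed limit or range.

## Working session

There is one attempt and no reset: what is moved stays moved. The work goes in short steps, Python scripts to look and compute and a shell command to move; the robot and the scene stay as the last step left them, time stands still between calls to the robot, and variables do not carry over. Pictures are saved under pics/ and viewed, and the job is handed in when it is done.

```bash
mkdir -p pics; python3 - <<'E'
from bench import *
import cv2,numpy as np
print(get_obs(), finger_overhang)
for n in("side","top"):
    f=grab_frame(n); cv2.imwrite(f"pics/{n}0.png",f["image"])
    print(n,{k:v for k,v in f.items() if k!="image"})
E
```

```text
{'clock': 0.0, 'joints': array([-1.43304673,  0.47782833,  0.02234229,  1.55644745, -0.01147064,
        1.10932493, -0.08311717]), 'qvel': array([-0.00187303, -0.00020707,  0.00116981,  0.00163977,  0.00095667,
       -0.00242233,  0.00104715]), 'tau': array([-1.83826487e-03, -5.96409345e+01,  1.60682950e+00, -2.81213951e+01,
        1.24551091e-02,  8.75659345e-03, -3.69498377e-05]), 'tcp_pos': array([0.16421158, 0.65443738, 0.40370825]), 'orientation': array([-1.56404759,  0.19308881, -0.19299047]), 'contact_force': array([-1.07267773, -0.36406304, -0.65609276]), 'moment': array([-0.01124114,  0.03148606, -0.038602  ]), 'grip_width': 0.08571863362568276} 0.1734
side {'fx': 410.70324874244807, 'fy': 410.70324874244807, 'cx': 278.3369388492799, 'cy': 205.35008017162178, 'distortion': array([0.0207873, 0.       , 0.       , 0.       , 0.       ]), 'origin': array([0.27971481, 0.87762728, 0.66270563]), 'rotation': array([ 0.17768406, -1.48726574, -2.56940393])}
top {'fx': 461.26009639962405, 'fy': 461.26009639962405, 'cx': 284.48911974538277, 'cy': 209.93580625023594, 'distortion': array([0.00667319, 0.        , 0.        , 0.        , 0.        ]), 'origin': array([ 0.40171798, -0.03196976,  1.27821264]), 'rotation': array([ 0.0651744 , -0.06956281, -1.56438628])}
```

View pics/side0.png

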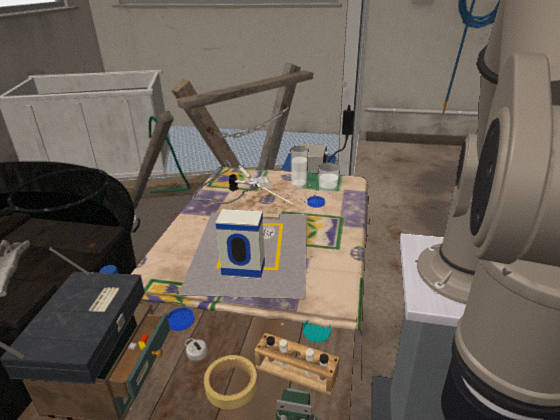

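View pics/top0.png

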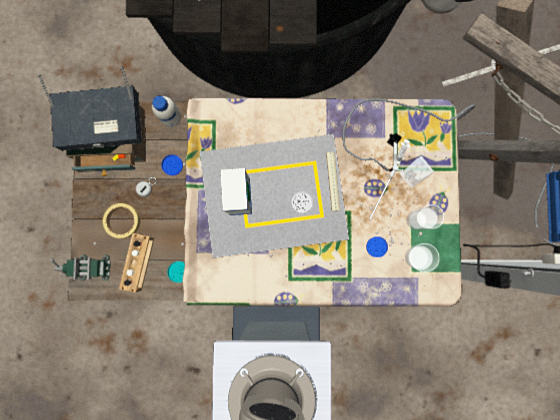

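The top view shows the carton at (236,190), the yellow rectangle spanning about (245..322, 163..227), and the dish at (301,202) in its near-right part. The ruler is at (333,180). The blue and turquoise discs at (172,165), (377,247) and (177,272) are look-alikes outside the rectangle. I'll measure next.

```bash
cat > h.py <<'E'
from bench import *
import cv2,numpy as np
from scipy.spatial.transform import Rotation as R
def ray(f,uv):
    K=np.array([[f["fx"],0,f["cx"]],[0,f["fy"],f["cy"]],[0,0,1]])
    p=cv2.undistortPoints(np.array(uv,float).reshape(-1,1,2),K,f["distortion"]).reshape(-1,2)
    d=np.c_[p[:,0],-p[:,1],-np.ones(len(p))]
    return R.from_rotvec(f["rotation"]).apply(d)
def onz(f,uv,z):
    d=ray(f,uv);o=f["origin"]; return o+d*((z-o[2])/d[:,2])[:,None]
def tool():
    s=get_obs();M=R.from_rotvec(s["orientation"]).as_matrix();return s,M
E
python3 - <<'E'
from h import *
s,M=tool();print(M.round(3))
f=grab_frame("top");im=f["image"];hsv=cv2.cvtColor(im,cv2.COLOR_BGR2HSV)
roi=np.zeros(im.shape[:2],np.uint8);roi[140:250,205:345]=255
y=cv2.inRange(hsv,(22,130,120),(35,255,255))&roi
y[:, :]=np.where(np.indices(y.shape)[0]>232,0,y)
n,l,st,c=cv2.connectedComponentsWithStats(y);print(st[1:][st[1:,4]>20])
cv2.imwrite("pics/crop1.png",cv2.resize(im[135:265,195:355],None,fx=5,fy=4.6,interpolation=cv2.INTER_CUBIC)[:600])
cv2.imwrite("pics/y1.png",cv2.resize(y[135:265,195:355],None,fx=5,fy=4.6)[:600])
E
```

```text
[[ 0.97  -0.     0.243]
 [-0.243 -0.002  0.97 ]
 [ 0.    -1.    -0.002]]
[[244 161  80  67 718]]
```

View pics/crop1.png

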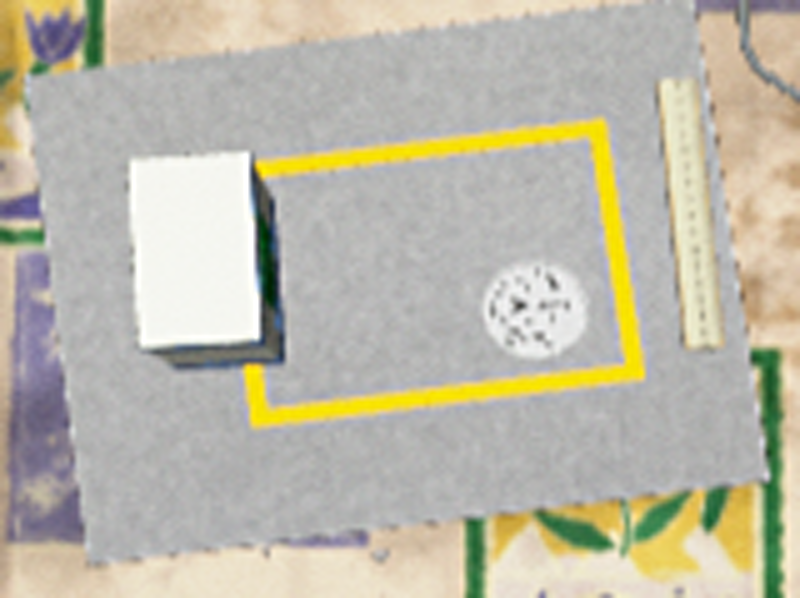

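View pics/y1.png

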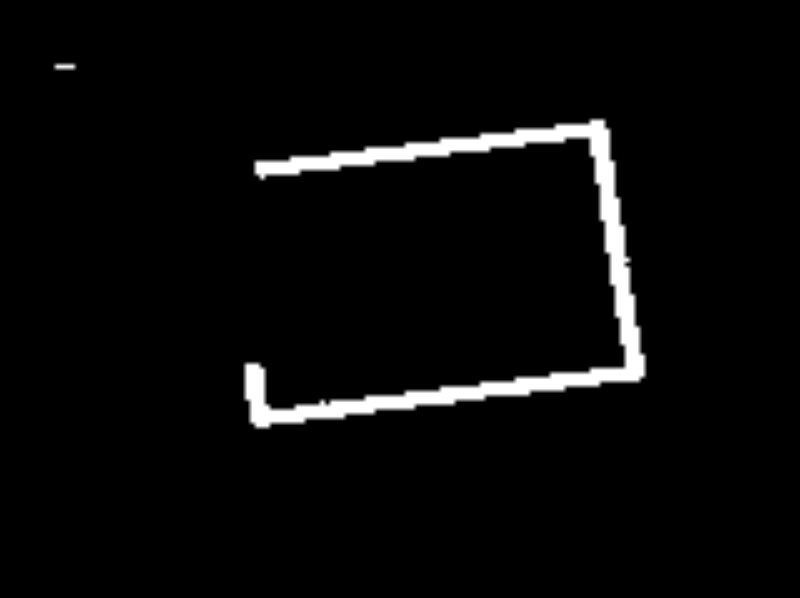

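```bash
cat > meas.py <<'E'
from h import *
def zone(f):
    im=f["image"];hsv=cv2.cvtColor(im,cv2.COLOR_BGR2HSV)
    y=cv2.inRange(hsv,(22,130,120),(35,255,255));r=np.zeros_like(y);r[150:233,238:335]=255;y&=r
    n,l,st,c=cv2.connectedComponentsWithStats(y);i=1+st[1:,4].argmax()
    v,u=np.nonzero(l==i);P=onz(f,np.c_[u,v],.003)[:,:2]
    rect=cv2.minAreaRect(P.astype(np.float32)*1000);return P,rect
E
python3 - <<'E'
from meas import *
f=grab_frame("top");P,rect=zone(f);print(rect);b=cv2.boxPoints(rect);print(b)
c=np.array(rect[0])/1000
e=b-b.mean(0)
# mat x ~ world -y
d=[b[(i+1)%4]-b[i] for i in range(4)]
m=max(d,key=lambda v:-v[1]);mx=m/np.linalg.norm(m);my=np.array([-mx[1],mx[0]])
L=(P-c)@np.c_[mx,my];print("mx",mx,my)
for s in(1,-1):
    k=(s*L[:,1]>.065)&(abs(L[:,0])<.1);a=np.polyfit(L[k,0],L[k,1],1);print("longline",s,a)
k=(L[:,0]>.095)&(abs(L[:,1])<.065);print("far",np.polyfit(L[k,1],L[k,0],1))
k=(L[:,0]<-.095)&(abs(L[:,1])<.065);print("near",L[k].mean(0))
im=f["image"];hsv=cv2.cvtColor(im,cv2.COLOR_BGR2HSV)
# dish: brighter than mat or dark speckle, inside
roi=np.zeros(im.shape[:2],np.uint8);roi[182:218,286:318]=255
g=cv2.cvtColor(im,cv2.COLOR_BGR2GRAY)
w=((g>205)|(g<110)).astype(np.uint8)*255&cv2.inRange(hsv,(0,0,0),(180,60,255))&roi
w=cv2.morphologyEx(w,cv2.MORPH_CLOSE,np.ones((5,5)))
cs,_=cv2.findContours(w,0,2);cc=max(cs,key=cv2.contourArea);(u,v),r=cv2.minEnclosingCircle(cc)
W=onz(f,[(u,v)],.009)[0];print("dish",u,v,r,W,(W[:2]-c)@np.c_[mx,my])
# carton top
w=cv2.inRange(hsv,(0,0,225),(180,30,255));roi[:]=0;roi[155:220,212:258]=255;w&=roi
cs,_=cv2.findContours(w,0,2);cc=max(cs,key=cv2.contourArea)
T=onz(f,cc.reshape(-1,2),.163)[:,:2];rt=cv2.minAreaRect((T*1000).astype(np.float32));print("carton top",rt,(np.array(rt[0])/1000-c)@np.c_[mx,my])
bb=cv2.boxPoints(rt);print(bb,((bb/1000-c)@np.c_[mx,my]).round(4))
E
```

```text
((556.379150390625, -23.8399658203125), (159.10113525390625, 220.33114624023438), 8.015629768371582)
[[ 462.24396   74.15651]
 [ 492.9676  -144.02202]
 [ 650.51434 -121.83644]
 [ 619.7907    96.34209]]
mx [ 0.13944298 -0.9902301 ] [0.9902301  0.13944298]
longline 1 [9.69502318e-05 7.50958471e-02]
longline -1 [-0.00090966 -0.07493131]
far [0.0032515  0.10491466]
near [-0.10507761 -0.05309528]
dish 301.52703857421875 202.31080627441406 10.608412742614746 [ 0.53237722 -0.08225024  0.009     ] [ 0.05449271 -0.03191233]
carton top ((549.2620239257812, 90.07902526855469), (99.1875, 58.74662780761719), 4.305545330047607) [-0.11379845  0.00883761]
[[497.60303  115.64619 ]
 [502.01343   57.065342]
 [600.921     64.51186 ]
 [596.5106   123.09271 ]] [[-0.1463 -0.0388]
 [-0.0877 -0.0426]
 [-0.0813  0.0564]
 [-0.1399  0.0602]]
```

The dish is confirmed in the crop at (302,202): a round, clear dish with speckled eggs inside the rectangle. The measured sizes agree with those given: rectangle 220x159, carton top 99x59, dish radius about 29 mm. The dish is nearest the robot-side edge, so I'll go behind it with the fingers half open and drag it about 83 mm towards the robot.

```bash
python3 -m jog '[[[3,0,-3.1],-0.05,0.06],[[8,0,-8.3],-0.2,0.06],[[12,0,-12.5],-0.386,0.06],[[16,0,-16.7],-0.386,0.06],[[20,0,-20.8],-0.386,0.06],[[24,0,-25],-0.386,0.06],[[28,0,-29.2],-0.386,0.06],[[32,0,-33.3],-0.386,0.06],[[36,0,-37.5],-0.386,0.06],[[40,0,-41.7],-0.386,0.06]]' 
python3 - <<'E'
from h import *
s,M=tool();print(M.round(3),s["joints"].round(2),s["contact_force"],s["moment"])
t=np.array([.5818,-.0753,0.405]);print((M.T@(t-s["tcp_pos"])*100).round(2))
E
```

```text
clock: 1.45
tcp_pos: [0.4513, 0.1511, 0.4049]
orientation: [-1.568, -0.111, 0.11]
contact_force: [1.4, 0.5, -0.3]
grip_width: 0.0403
[[ 0.99   0.    -0.14 ]
 [ 0.14   0.     0.99 ]
 [ 0.001 -1.     0.   ]] [-0.67  0.14  0.24  2.03 -0.04  0.97  1.3 ] [ 1.4122069   0.46184691 -0.25145793] [ 0.02643612 -0.07543973  0.00479224]
[ 9.750e+00 -1.000e-02 -2.424e+01]
```

```bash
python3 -m jog '[[[2,0,-5],0,0.06],[[4,0,-10],0,0.06],[[6,0,-15],0,0.06],[[8,0,-20],0,0.06],[[9.8,0,-24.2],0,0.06],[[9.8,0,-24.2],0,0.06],[[9.8,5,-24.2],0,0.06],[[9.8,10,-24.2],0,0.06],[[9.8,15,-24.2],0,0.06],[[9.8,15,-24.2],0,0.06]]' 
python3 - <<'E'
from h import *
s,M=tool();print(M.round(3),s["joints"].round(2),s["moment"])
for n in("side","top"): cv2.imwrite(f"pics/{n}2.png",grab_frame(n)["image"])
t=np.array([.5818,-.0753,0.18]);print((M.T@(t-s["tcp_pos"])*100).round(2))
im=cv2.imread("pics/side2.png");cv2.imwrite("pics/side2c.png",cv2.resize(im[190:310,180:330],None,fx=5,fy=5,interpolation=2))
E
```

```text
clock: 2.7
tcp_pos: [0.5796, -0.0715, 0.2514]
orientation: [-1.567, -0.105, 0.118]
contact_force: [-0.2, 1.3, 1.2]
grip_width: 0.0403
[[ 0.99  -0.008 -0.141]
 [ 0.141  0.001  0.99 ]
 [-0.008 -1.     0.002]] [-0.23  0.54  0.32  1.91 -0.24  0.74  1.95] [-0.00770148 -0.01608645 -0.01070038]
[ 0.23  7.14 -0.42]
```

View pics/side2c.png

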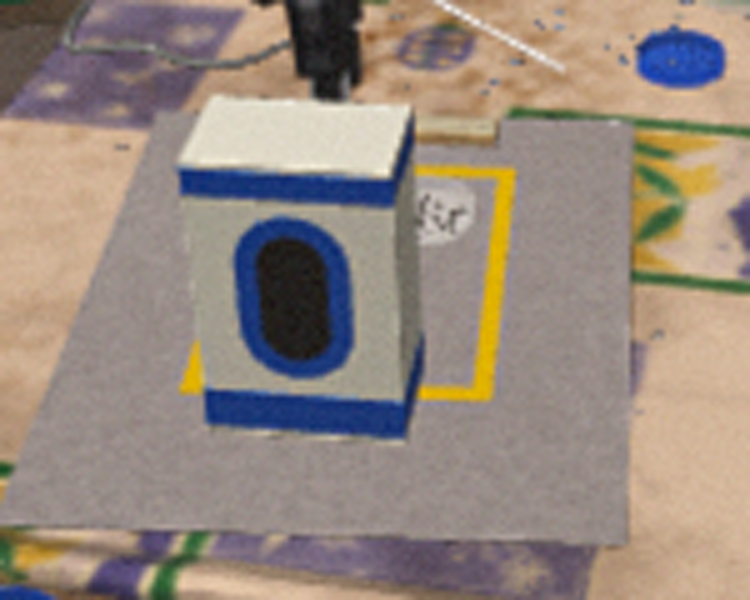

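View pics/top2.png

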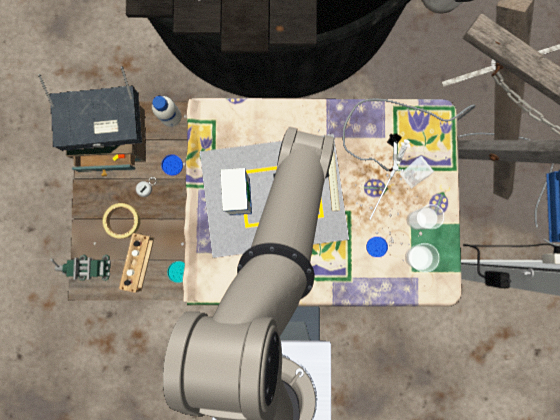

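The side crop shows the fingers hanging behind the carton, clear of the dish, which is visible right of the carton at crop (445,215). The top view shows the carton untouched at (235,190). I'll descend in small steps.

```bash
python3 -m jog '[[[0.2,2,-0.4],0,0.06],[[0.2,4,-0.4],0,0.06],[[0.2,5.5,-0.4],0,0.06],[[0.2,6.2,-0.4],0,0.06],[[0.2,6.5,-0.4],0,0.06],[[0.2,6.5,-0.4],0,0.06],[[0.2,6.5,-0.4],0,0.06]]' 
python3 -m jog '[[[0,0.1,0],0,0.06],[[0,0.3,0],0,0.06],[[0,0.4,0],0,0.06],[[0,0.4,0],0,0.06]]' 
python3 -m jog '[[[0,0.1,0],0,0.06],[[0,0.3,0],0,0.06],[[0,0.4,0],0,0.06],[[0,0.4,0],0,0.06]]' 
```

```text
clock: 3.68
tcp_pos: [0.5844, -0.0767, 0.1902]
orientation: [-1.568, -0.111, 0.109]
contact_force: [0.3, -0.8, -0.3]
grip_width: 0.0401
clock: 4.18
tcp_pos: [0.5841, -0.0767, 0.1856]
orientation: [-1.568, -0.11, 0.11]
contact_force: [-0.2, -0.1, 0.2]
grip_width: 0.0401
clock: 4.68
tcp_pos: [0.5841, -0.0767, 0.1815]
orientation: [-1.568, -0.11, 0.11]
contact_force: [0.0, -0.7, 0.2]
grip_width: 0.0401
```

```bash
python3 -m jog '[[[0,0.2,0],0,0.06],[[0,0.2,0],0,0.06]]' 
python3 -m jog '[[[0,0.2,0],0,0.06],[[0,0.2,0],0,0.06]]' 
python3 - <<'E'
from h import *
s,M=tool();print(M.round(3),s["tcp_pos"],s["contact_force"])
f=grab_frame("side");im=f["image"];cv2.imwrite("pics/side3c.png",cv2.resize(im[190:270,220:320],None,fx=7,fy=7,interpolation=2))
E
```

```text
clock: 4.92
tcp_pos: [0.5841, -0.0767, 0.1795]
orientation: [-1.568, -0.11, 0.11]
contact_force: [0.9, 0.3, -1.2]
grip_width: 0.0405
clock: 5.18
tcp_pos: [0.584, -0.0767, 0.1775]
orientation: [-1.568, -0.11, 0.11]
contact_force: [-0.4, -0.1, -0.4]
grip_width: 0.04
[[ 0.99 -0.   -0.14]
 [ 0.14  0.    0.99]
 [-0.   -1.    0.  ]] [ 0.58404508 -0.07668747  0.17751555] [-0.36840617 -0.10785507 -0.39975775]
```

View pics/side3c.png

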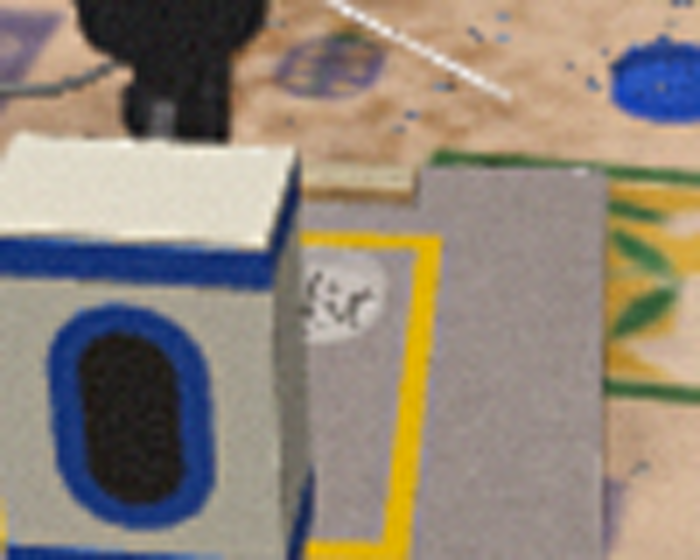

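```bash
python3 -m jog '[[[-0.5,0,0],0,0.06],[[-1,0,0],0,0.06],[[-1.4,0,0],0,0.06],[[-1.8,0,0],0,0.06],[[-2.2,0,0],0,0.06],[[-2.7,0,0],0,0.06],[[-3.2,0,0],0,0.06],[[-3.7,0,0],0,0.06],[[-4.2,0,0],0,0.06],[[-4.2,0,0],0,0.06]]' 
python3 - <<'E'
from h import *
f=grab_frame("side");im=f["image"];cv2.imwrite("pics/side4c.png",cv2.resize(im[190:270,220:320],None,fx=7,fy=7,interpolation=2))
E
```

```text
clock: 6.48
tcp_pos: [0.5421, -0.0827, 0.1777]
orientation: [-1.568, -0.11, 0.11]
contact_force: [-0.2, 0.3, 0.2]
grip_width: 0.0402
```

View pics/side4c.png

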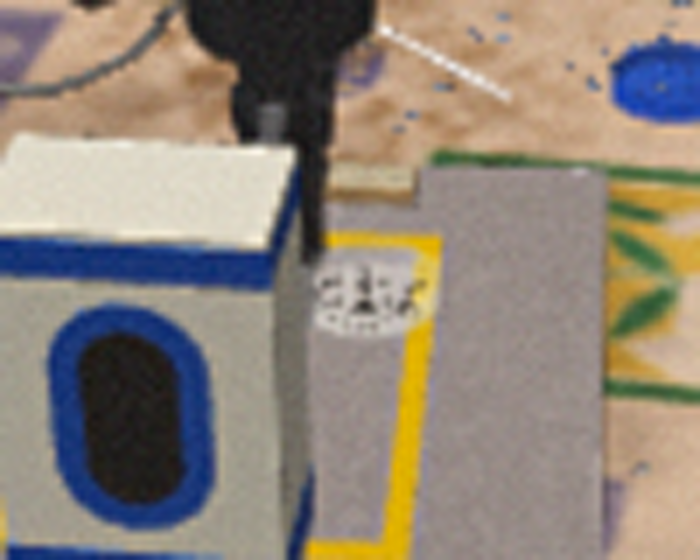

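The dish is moving level ahead of the fingers, at crop (370,290), and now overlaps the yellow line. I'll continue pushing.

```bash
python3 -m jog '[[[-0.5,0,0],0,0.06],[[-1.1,0,0],0,0.06],[[-1.8,0,0],0,0.06],[[-2.5,0,0],0,0.06],[[-3.2,0,0],0,0.06],[[-3.9,0,0],0,0.06],[[-4.6,0,0],0,0.06],[[-5.2,0,0],0,0.06],[[-5.7,0,0],0,0.06],[[-6.2,0,0],0,0.06]]' 
python3 -m jog '[[[0,0,0],0,0.06],[[0,0,0],0,0.06]]' 
python3 - <<'E'
from h import *
f=grab_frame("side");im=f["image"];cv2.imwrite("pics/side5c.png",cv2.resize(im[190:270,220:320],None,fx=7,fy=7,interpolation=2))
hsv=cv2.cvtColor(im,cv2.COLOR_BGR2HSV)
E
```

```text
clock: 7.78
tcp_pos: [0.4809, -0.0912, 0.1777]
orientation: [-1.568, -0.11, 0.11]
contact_force: [0.7, 0.9, 0.7]
grip_width: 0.0402
clock: 8.02
tcp_pos: [0.4813, -0.0912, 0.1777]
orientation: [-1.568, -0.11, 0.11]
contact_force: [0.6, 0.1, -0.2]
grip_width: 0.0402
```

View pics/side5c.png

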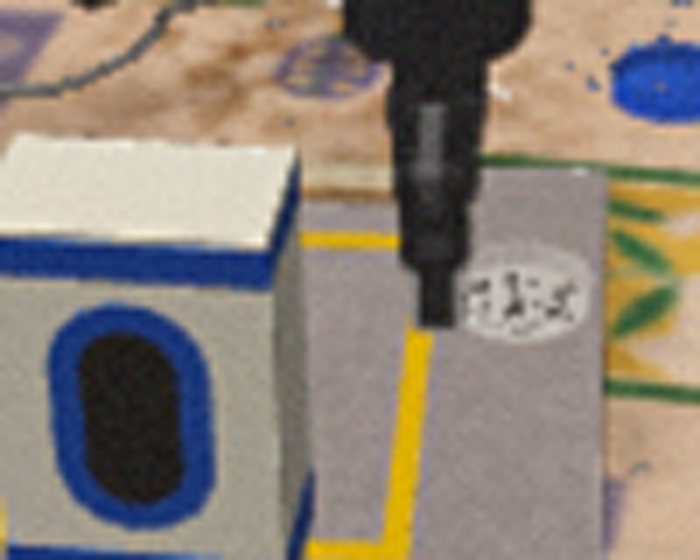

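The dish, at crop (525,295), is clear of the yellow line and still on the mat, with the carton standing. I'll back off, rise, turn the jaw along the carton's width and go to the slotted side.

```bash
python3 -m jog '[[[1,0,0],0,0.06],[[2,-2,0],0,0.06],[[2,-7,0],0,0.06],[[2,-12,0],0,-0.4],[[2,-17,0],0,-0.4],[[2,-22,0],0,-0.4],[[2,-22,0],0,-0.4],[[2,-22,0],0,-0.4]]' 
python3 - <<'E'
from h import *
s,M=tool();print(M.round(3),s["joints"].round(2))
t=np.array([.544,.160,0.40]);print((M.T@(t-s["tcp_pos"])*100).round(2))
cy=np.array([.997,.075,0]);print(np.arctan2(M[1,2],M[0,2])-np.arctan2(cy[1],cy[0]))
E
```

```text
clock: 9.07
tcp_pos: [0.5011, -0.0881, 0.3975]
orientation: [-1.568, -0.11, 0.11]
contact_force: [-1.2, -0.2, -0.0]
grip_width: 0.0595
[[ 0.99  0.   -0.14]
 [ 0.14  0.    0.99]
 [ 0.   -1.    0.  ]] [-0.31  0.22  0.42  1.98 -0.11  0.97  1.87]
[ 7.73 -0.25 23.97]
1.636360274101559
```

```bash
python3 -m jog '[[[0.5,-0.2,2],0.1,-0.4],[[1.5,-0.2,5],0.28,-0.4],[[2.5,-0.2,8],0.46,-0.4],[[3.5,-0.2,11],0.64,-0.4],[[4.5,-0.2,14],0.82,-0.4],[[5.5,-0.2,17],1.0,-0.4],[[6.5,-0.2,20],1.18,-0.4],[[7.2,-0.2,22],1.36,-0.4],[[7.7,-0.2,24],1.52,-0.4],[[7.7,-0.2,24],1.636,-0.4]]'
python3 -m jog '[[[0,0,0],0,-0.4],[[0,0,0],0,-0.4]]'
python3 - <<'E'
from h import *
s,M=tool();print(M.round(3),s["joints"].round(2))
f=grab_frame("top");cv2.imwrite("pics/top6.png",f["image"])
t=np.array([.544,.160,0.31]);print((M.T@(t-s["tcp_pos"])*100).round(2))
cy=np.array([.997,.075,0]);print(np.arctan2(M[1,2],M[0,2])-np.arctan2(cy[1],cy[0]))
E
```

```text
clock: 10.32
tcp_pos: [0.5433, 0.1624, 0.3975]
orientation: [-1.247, 1.156, -1.154]
contact_force: [-0.0, -0.7, -0.1]
grip_width: 0.0597
clock: 10.58
tcp_pos: [0.5435, 0.1597, 0.3988]
orientation: [-1.246, 1.153, -1.153]
contact_force: [0.5, 0.1, 0.4]
grip_width: 0.0595
[[ 0.077 -0.001  0.997]
 [-0.997 -0.001  0.077]
 [ 0.001 -1.    -0.001]] [-0.86  0.34  0.58  1.86 -0.22  1.01 -0.11]
[-0.04  8.88  0.06]
0.001582703692237175
```

View pics/top6.png

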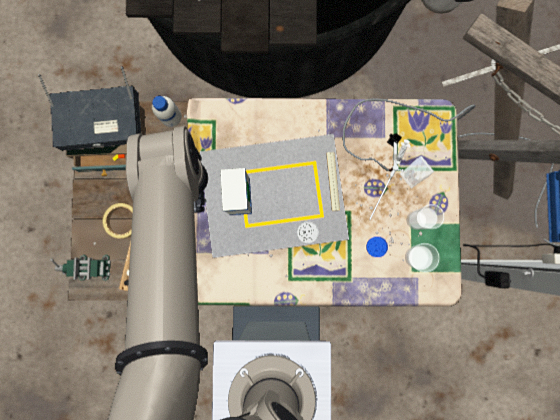

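The top view shows the dish at (308,232), outside the rectangle and on the mat. The carton at (236,190) is still standing and the gripper is to its left. I'll measure the dish and descend to pushing height.

```bash
python3 -m jog '[[[0,3,0],0,-0.4],[[0,6,0],0,-0.4],[[0,8.5,0],0,-0.4],[[0,9,0],0,-0.4],[[0,9,0],0,-0.4],[[0,9,0],0,-0.4]]'
python3 - <<'E'
from h import *
s,M=tool();print(s["joints"].round(2),s["moment"])
f=grab_frame("top");im=f["image"]
c=np.array([.5564,-.0238]);mx=np.array([.1394,-.9902]);A=np.c_[mx,[.9902,.1394]]
print(((onz(f,[(308,232)],.009)[0][:2])-c)@A)
g=grab_frame("side")["image"];cv2.imwrite("pics/side7.png",g)
cv2.imwrite("pics/top7c.png",cv2.resize(im[135:265,180:350],None,fx=4.5,fy=4.5,interpolation=2))
cv2.imwrite("pics/side7c.png",cv2.resize(g[150:300,170:330],None,fx=4,fy=4,interpolation=2))
E
```

```text
clock: 11.38
tcp_pos: [0.5442, 0.1599, 0.3108]
orientation: [-1.242, 1.153, -1.154]
contact_force: [0.2, -1.7, -0.1]
grip_width: 0.06
[-0.8   0.45  0.53  1.93 -0.3   0.83 -0.04] [ 0.01969624 -0.01033377 -0.00940645]
[ 0.06089926 -0.11562779]
```

View pics/side7c.png

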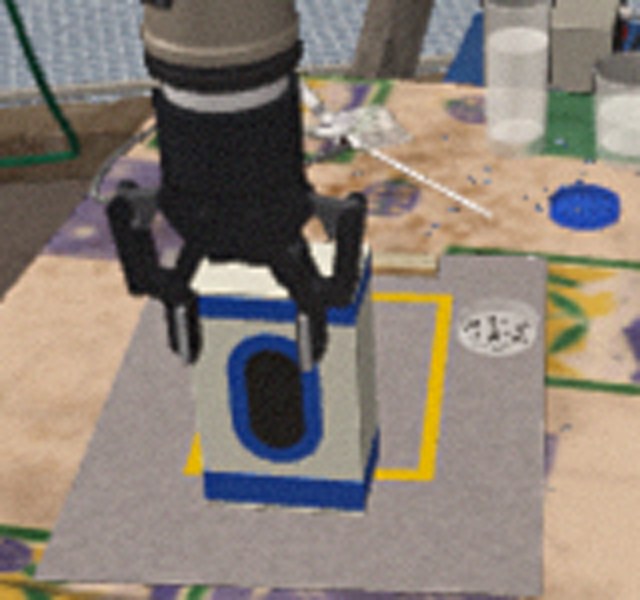

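View pics/top7c.png

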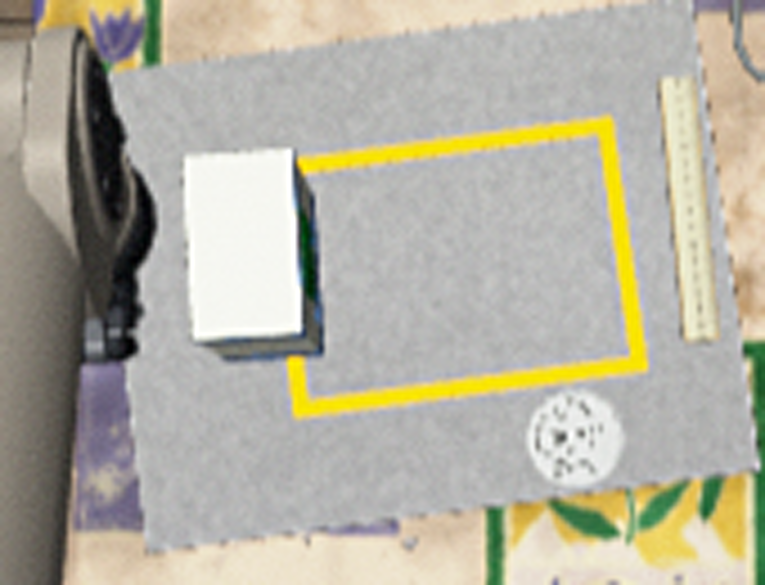

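The side view shows both fingertips facing the upper slotted face, at crop (185,355) and (315,360). The dish centre is at y = -0.116 in the zone frame. I'll now push slowly.

```bash
python3 -m jog '[[[0.5,0,0],0,-0.4],[[1.2,0,0],0,-0.4],[[1.8,0,0],0,-0.4],[[2.3,0,0],0,-0.4],[[2.8,0,0],0,-0.4],[[3.2,0,0],0,-0.4],[[3.7,0,0],0,-0.4],[[4.2,0,0],0,-0.4],[[4.7,0,0],0,-0.4],[[5,0,0],0,-0.4]]'
python3 - <<'E'
from h import *
g=grab_frame("side")["image"];im=grab_frame("top")["image"]
a=cv2.resize(im[145:245,190:350],None,fx=4,fy=4,interpolation=2);b=cv2.resize(g[170:300,170:330],None,fx=4,fy=4,interpolation=2)
cv2.imwrite("pics/top8c.png",a);cv2.imwrite("pics/side8c.png",b)
E
```

```text
clock: 12.72
tcp_pos: [0.5474, 0.1097, 0.3097]
orientation: [-1.244, 1.154, -1.154]
contact_force: [-0.3, 0.4, 0.0]
grip_width: 0.0599
```

View pics/side8c.png

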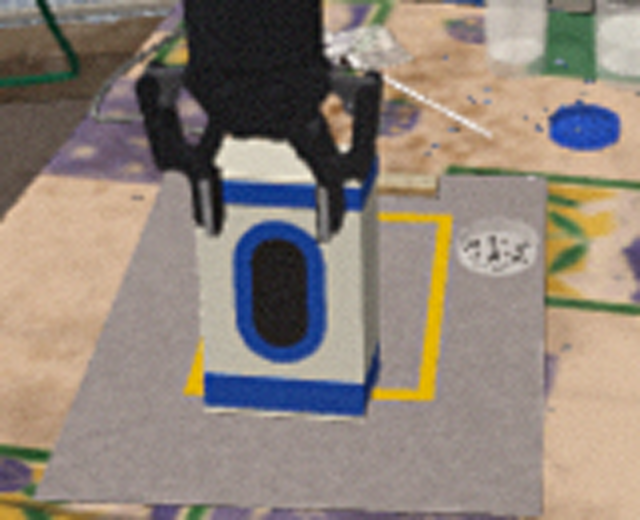

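View pics/top8c.png

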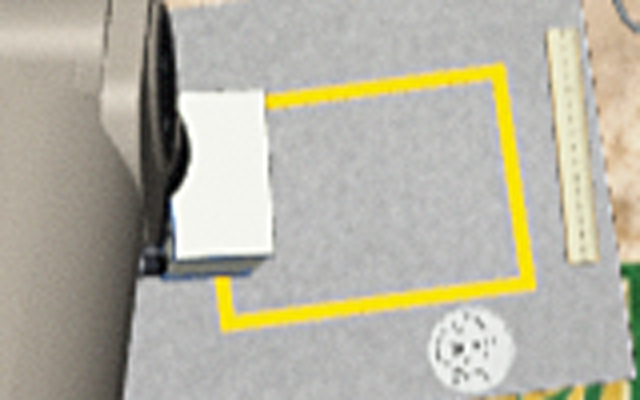

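The carton is tilting about its far lower edge: the green side is now hidden below the top, and the base at crop (285,410) is lifting and has not slid. I'll continue past balance.

```bash
python3 -m jog '[[[0.4,0,0],0,-0.4],[[0.8,0,0],0,-0.4],[[1.2,0,0],0,-0.4],[[1.6,0,0],0,-0.4],[[2,0,0],0,-0.4],[[2.3,0,0],0,-0.4],[[2.6,0,0],0,-0.4],[[2.8,0,0],0,-0.4],[[3,0,0],0,-0.4],[[3,0,0],0,-0.4]]'
python3 - <<'E'
from h import *
g=grab_frame("side")["image"];im=grab_frame("top")["image"]
a=cv2.resize(im[145:245,190:350],None,fx=4,fy=4,interpolation=2);b=cv2.resize(g[170:300,170:330],None,fx=4,fy=4,interpolation=2)
cv2.imwrite("pics/top9c.png",a);cv2.imwrite("pics/side9c.png",b)
E
```

```text
clock: 14.08
tcp_pos: [0.5497, 0.0801, 0.3097]
orientation: [-1.244, 1.154, -1.154]
contact_force: [-0.2, -0.7, -0.1]
grip_width: 0.0595
```

View pics/side9c.png

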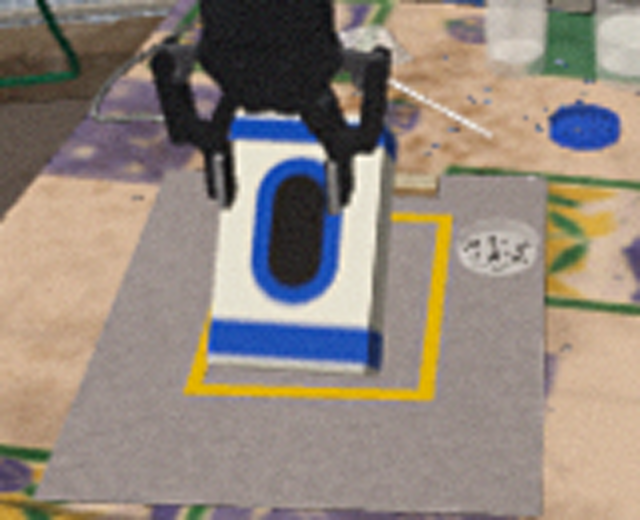

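View pics/top9c.png

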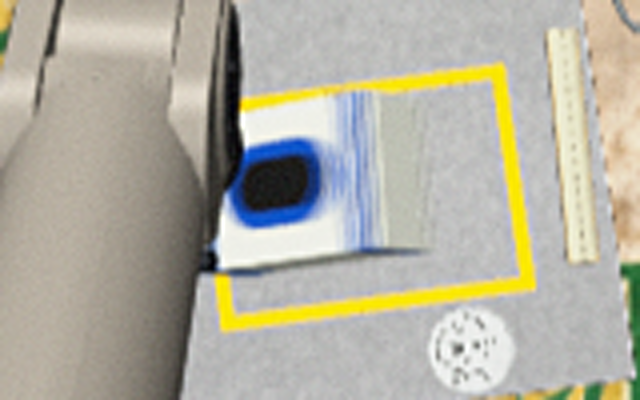

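The carton has passed balance and is in free fall. I'll back the arm away and look again.

```bash
python3 -m jog '[[[0,0,0],0,-0.4],[[-1,0,0],0,-0.4],[[-3,0,0],0,-0.4],[[-6,-2,0],0,-0.4],[[-9,-6,0],0,-0.4],[[-13,-10,0],0,-0.4],[[-17,-10,0],0,-0.4],[[-20,-10,0],0,-0.4],[[-20,-10,0],0,-0.4],[[-20,-10,0],0,-0.4]]'
python3 - <<'E'
from h import *
f=grab_frame("top");im=f["image"];g=grab_frame("side")["image"]
cv2.imwrite("pics/top10c.png",cv2.resize(im[140:250,190:350],None,fx=5,fy=5,interpolation=2));cv2.imwrite("pics/side10.png",g)
E
```

```text
clock: 15.42
tcp_pos: [0.5344, 0.2798, 0.4095]
orientation: [-1.245, 1.153, -1.154]
contact_force: [0.7, 0.9, -0.1]
grip_width: 0.0597
```

View pics/top10c.png

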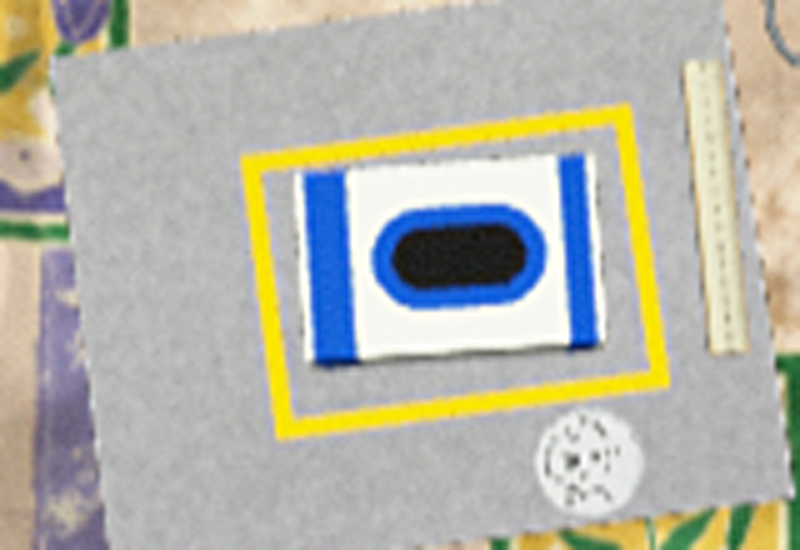

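View pics/side10.png

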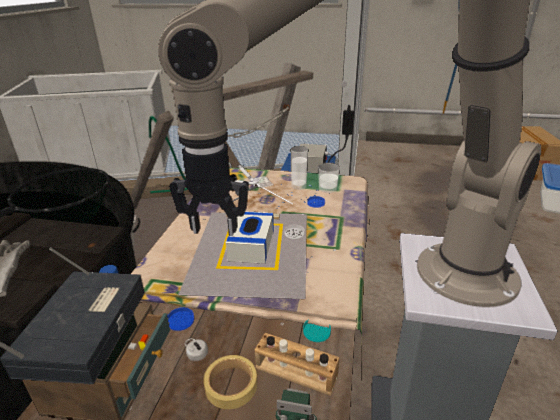

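The top view shows the carton flat, slot upward, inside the yellow lines at crop (300–605, 155–362). The dish is outside at crop (590,460). One numeric check before handing in.

```bash
python3 -m jog '[[[0,-3,0],0,-0.4],[[0,-3,0],0,-0.4],[[0,-3,0],0,-0.4]]'
python3 - <<'E'
from h import *
f=grab_frame("top");im=f["image"]
c=np.array([.5564,-.0238]);A=np.c_[[.1394,-.9902],[.9902,.1394]]
# carton top-face corners from crop px: /5 + (190,140), z=.063
px=np.array([(298,172),(594,155),(606,342),(308,360)])/5+[190,140]
print(((onz(f,px,.063)[:,:2]-c)@A).round(4))
px=np.array([(590,460)])/5+[190,140]
print(((onz(f,px,.009)[:,:2]-c)@A).round(4))
s=get_obs();print(s["clock"],s["contact_force"])
hand_in()
E
```

```text
clock: 15.9
tcp_pos: [0.5347, 0.2789, 0.4394]
orientation: [-1.243, 1.155, -1.154]
contact_force: [-0.5, -0.6, -0.7]
grip_width: 0.06
[[-0.0751  0.0553]
 [ 0.0823  0.0433]
 [ 0.0748 -0.0566]
 [-0.0827 -0.045 ]]
[[ 0.0609 -0.1156]]
15.95 [-0.75128711 -0.66493781 -0.64000882]
the job is handed in; nothing more can be done
```

The job is handed in at about 16 s of the 48 s allowed. I slid the dish out of the rectangle towards the robot, then tipped the carton forward from its slotted side, and it fell flat with the slot up. `hand_in()` gives no verdict, so I rely on my last checks:

- **Carton:** its corners lie at x from -0.083 to 0.082 m and y from -0.057 to 0.055 m in the zone frame. The limits are ±0.111 and ±0.081 m. I read the corners by eye from an enlarged top picture, so they are good to a few millimetres.
- **Dish:** it lies level on the mat with its centre at y = -0.116 m, past the -0.107 m limit. That margin is only about 9 mm.
- **Ruler, beaker and counter:** they look unmoved in the pictures, and I never took the fingers near them at low height. I did not measure their positions.
- **Robot:** it stands clear of everything, and the force reading is within noise (about 1 N).

No check failed or disagreed with another.

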